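Tip the pigment-cake trough

TASK

Pull the gate of the small tipping trough fully up and leave it up, then with closed fingertips press down the lip at the trough's catch end until the trough bottoms on its stop, and keep it pressed there firmly, with 8 to 22 N and never more, for about a second after all three pigment cakes have slid to the catch end. Let the trough come back level slowly under the finger, not snapping back, the cakes staying where they slid to; do not touch the crumbly cakes, and leave the other things on the table where they are.

Things in the scene. Friction and masses are not known exactly. Their poses are not given: they have to be found in the camera images.
- trough (a point): Centre of the white trough's inner floor, on the hinge axis, 85 mm above the table. Inside 250 mm long, 40 mm wide, walls 22 mm high, 5 mm thick; on a dark steel stand 240 x 102 mm. Axes tilt with it: x along the channel to the catch end (the end with the lip; end wall's inner face at x = 125 mm, other end -125 mm), z up out of the floor, y the hinge. A counterweight hangs under the -x end.
- tray (a joint): Tilt, rad: 0 = level (its rest), grows as the lip end goes down. A counterweight brings it back, and snaps it back if let go. Tilting takes 2 to 6 N down on the lip. A loose-set steel block with a rubber bar under the catch end is the stop: the tilt where the trough bottoms differs each time (0.29 to 0.43), is not given, and is found by feel as the force rises steeply there.
- lip: The press lip: a flat white plate 40 mm (along the channel) by 50 mm, 5 mm thick, at rim height beyond the catch end, on rubber that gives about 0.12 mm per N. Origin at the centre of its upper face, at x = 147 mm, z = 22 mm in the trough's axes when unloaded; its axes are those of the trough and tilt with it.
- gate (a joint): Height to which the gate is pulled, m: 0 = down, 0.035 = fully up (its stop). It moves along the trough's z with about 1.5 N of friction and stays where it is left.
- gate_grip (a point): Centre of the gate's black grip block: 14 mm thick along the channel (grip it across this), 36 mm across the channel, 28 mm high. The gate is an aluminium plate across the channel at x = -12 mm of the trough; the grip's centre is 50 mm above the trough's floor when the gate is down.
- cake0: Pressed pigment cake, a disc 32 mm across and 12 mm high, 21 g, origin at the centre of its underside. Starts behind the gate, farthest from it. Slides from about 0.14 to 0.21 rad of tilt.
- cake1: The same; starts in the middle of the row behind the gate.
- cake2: The same; starts next to the gate.
- jar_near: Bystander: clear glass jar with white lid, 56 mm across, 75 mm high, beside the trough. Origin under its centre.
- putty_knife: Bystander: putty knife lying beside the trough, 190 mm long.
- jar_lid: Bystander: loose brass jar lid, 72 mm across, 12 mm high, near the trough.
- jar_tall: Bystander: tall green glass jar, 84 mm across, 150 mm high, to the robot's left.
- paint_tin: Bystander: paint tin, 90 mm across, 130 mm high, to the robot's left.
- mixing_bowl: Bystander: white bowl, 120 mm across, 50 mm high, to the robot's right.
- spoon: Bystander: spoon lying on the table to the robot's right, 170 mm long.

How it is judged:
On the way, in this order (a step that is already met when the one before it is completed fails the run):
1. the gate is pulled fully up (at least 30 mm) while the trough is level (value of joint gate above 0.03 m and value of joint tray below 0.05 rad), for 0.2 s.
2. the trough is tilted onto its stop and the fingertips hold its lip down with 8 to 22 N, with all three cakes at the catch end, for 0.8 s (contact force between the fingers and lip between 8 and 22 N and value of joint tray above 0.26 rad and x of each of cake0, cake1, cake2 in the frame of trough above 0.03 m), for 0.8 s.
At the end, for the whole second after the job is handed in: The trough is back level (tilt below 0.02 rad), the gate is still up (at least 28 mm), and all three cakes lie flat on the trough's floor at its catch end, at rest, in a row with no more than about 15 mm of gaps in all (each cake's centre more than 30 mm to the catch side of the hinge) (value of joint tray below 0.02 rad and value of joint gate above 0.028 m and x of each of cake0, cake1, cake2 in the frame of trough above 0.03 m and z of each of cake0, cake1, cake2 in the frame of trough below 0.006 m and linear speed of each of cake0, cake1, cake2 below 0.02 m/s); the robot touches nothing.
It fails at once if the lip is pressed with more than 22 N (contact force between anything else and lip above 22 N).
It fails at once if the trough snaps back (faster than 1.2 rad/s) (velocity of joint tray below -1.2 rad/s).
It fails at once if the robot touches a cake (contact force between any of the arm, the fingers and cake0 above 0.3 N or contact force between any of the arm, the fingers and cake1 above 0.3 N or contact force between any of the arm, the fingers and cake2 above 0.3 N).
It fails at once if a bystander is moved by more than 30 mm (distance of any of jar_near, putty_knife, jar_lid, jar_tall, paint_tin, mixing_bowl, spoon from where it was at the start of the episode above 0.03 m).
It also fails if it takes over 64 s, if anything falls off the work surface, if the arm or the gripper's body presses on something with over 40 N, if the wrist force passes 120 N, or if a joint passes its speed limit or range.

ROBOT

A 6-joint arm with a two-finger parallel gripper is mounted at the origin on the work surface. World frame = base frame: x ahead of the robot, y to its left, z up, the work surface at z = 0. Lengths are in m, angles in rad, forces in N, time in s.
With the tool pointing down it reaches from about 0.25 to 0.8 m from the base axis. Payload 8.5 kg.
Tool frame: the origin (TCP) lies midway between the tips of the shut fingers; the grasp point (between the pads) lies 19 mm behind it (arm.tcp_to_grasp is the distance from the TCP to the grasp point, in m); z points along the fingers, y is the direction in which the jaws open and shut (so a half turn about z gives the same grasp; the last joint's range is limited). The gripper opens to 85 mm and grips with 20 to 120 N. Pads are 22 mm wide; open, the fingers measure 114 mm over their backs; the gripper's body (76 mm by 85 mm) begins 54 mm behind the grasp point. The pads swing forward as they close: fully open they stand 13 mm farther back than shut.
Start: joints at [1.342, 0.238, -0.013, 1.319, 0, 1.571], TCP at [0.119, 0.511, 0.231] pointing down, gripper open.
Joint ranges: [-2.66, 2.66], [-1.03, 1.9], [-1.14, 1.46], [-1.82, 2.27], [-1.45, 1.34], [-3.14, 3.14]. Speed limits (rad/s): [2.22, 2.22, 2.79, 3.14, 3.14, 3.14].

INTERFACE

Orientations are given as [roll, pitch, yaw] about the fixed x, y, z axes, in that order (R = Rz(yaw) Ry(pitch) Rx(roll)).
In Python, from workcell import arm gives the robot as it stands. The module is installed in compiled form; this text tells all that it offers.
- The arm moves only by the shell command python3 -m inch 'ROWS' [FORCE]. ROWS is JSON, a list of rows, each a list of 7 numbers: the shift along the tool's x, y, z in m, then the turn, a rotation vector about the tool's x, y, z in degrees, then the opening, from -1 (shut) to 1 (fully open). A call has 1 to 20 rows; each row is the pose to reach, as a shift and turn from the pose commanded when the call began, along the tool's axes at that moment; what a row does not reach only later rows make up. A row lasts 1/8 s, in which the tool goes at most 62.5 mm and 10.7 degrees, less where a joint would pass 70% of its speed; a pose out of reach is approached as far as the arm can. A call with a gripper value outside its range is refused whole. The fingers move at their own pace and stop on an object; FORCE is the grip in N (left out, the last holds). Time passes only in rows, so rows that repeat a pose let the fingers close. It gives the time, the measured TCP pose, the force and the opening at its end, in the units of the state.
- arm.state(): the state, without advancing time (a new reading comes with each control period).
- arm.read_camera(name): name is "scene" or "top" or "wrist"; returns a dict with "color" (480x640x3 uint8, blue, green, red), "intrinsics" (3x3 intrinsics, pixels), "rvec" (rotation vector, rad) and "tvec" (3), from world to camera coordinates, as OpenCV has them. Camera axes: x right, y down, z forward; pixel columns grow to the right and rows downward; lengths in m; the calibration is good to about 2 mm. A picture is of the moment at which its call begins. There is no depth.
- arm.sign_off(): hands the job in, once; it reports no verdict.
The state is a dict: "t": time; "qpos": joint angles; "qd": joint speeds; "effort": joint torques, N m; "eef_pos": TCP position; "tcp_rot": TCP orientation; "force": force on the tool from outside, world axes, zero at the start; "wrist_torque": the same for the moment, N m; "gripper_width": opening from 0.0 (shut) to 1.0 (fully open).
Only numpy, scipy, OpenCV 4.12 (cv2) and the standard library are available. Lean on these libraries where they do the work, as an engineer would, in place of code of your own. Each camera call takes 0.05 s, during which the arm holds its last target.

## Working session

There is one attempt and no reset: what is moved stays moved. The work goes in short steps, Python scripts to look and compute and a shell command to move; the robot and the scene stay as the last step left them, time stands still between calls to the robot, and variables do not carry over. Pictures are saved under pics/ and viewed, and the job is handed in when it is done.

```bash
mkdir -p pics
cat > h.py <<'E'
import numpy as np, cv2
from workcell import arm
def cam(n):
    c=arm.read_camera(n); return c
def ray(c,uv):
    K=np.array(c['intrinsics']);R,_=cv2.Rodrigues(np.array(c['rvec'],float));t=np.array(c['tvec'],float).ravel()
    d=R.T@np.linalg.solve(K,np.array([uv[0],uv[1],1.]));o=-R.T@t
    return o,d
def onz(c,uv,z):
    o,d=ray(c,uv);return o+d*(z-o[2])/d[2]
def proj(c,P):
    p,_=cv2.projectPoints(np.array(P,float).reshape(-1,3),np.array(c['rvec'],float),np.array(c['tvec'],float),np.array(c['intrinsics']),None);return p.reshape(-1,2)
E
python3 - <<'E'
from h import *
import pickle
for n in ['scene','top','wrist']:
    c=cam(n);cv2.imwrite(f'pics/{n}0.png',c['color']);pickle.dump(c,open(f'{n}0.pkl','wb'))
s=arm.state();print(s, arm.tcp_to_grasp)
E
```

```text
{'t': 0.15, 'qpos': array([ 1.34205589e+00,  2.38676466e-01, -1.40814941e-02,  1.31918846e+00,
       -2.67550771e-05,  1.57078692e+00]), 'qd': array([-0.0012559 ,  0.00043537,  0.00221189,  0.00019963,  0.0009554 ,
       -0.00101158]), 'effort': array([-1.22692481e-04, -5.39079773e+01,  3.46597159e+01,  1.43648245e-02,
       -5.46878971e-05, -1.13915695e-05]), 'eef_pos': array([0.11897865, 0.51100726, 0.2307996 ]), 'tcp_rot': array([-3.14044256e+00,  2.67442425e-05,  2.91286166e+00]), 'force': array([-0.17334297,  0.4991443 , -0.06726417]), 'wrist_torque': array([-0.01805755, -0.02884173,  0.03753917]), 'gripper_width': 0.9966945906811767} 0.0187
```

View pics/top0.png

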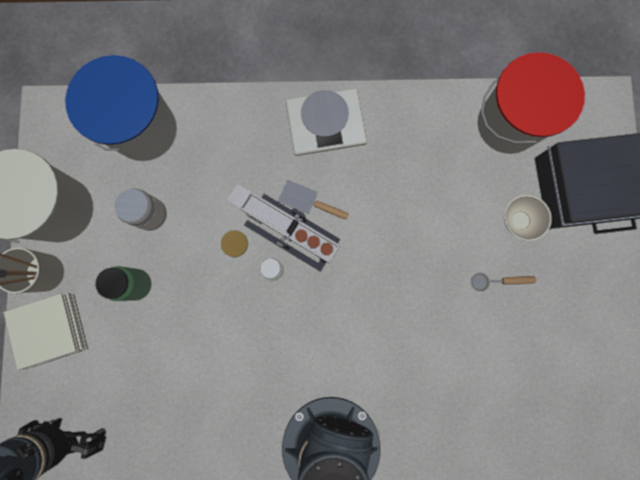

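View pics/scene0.png

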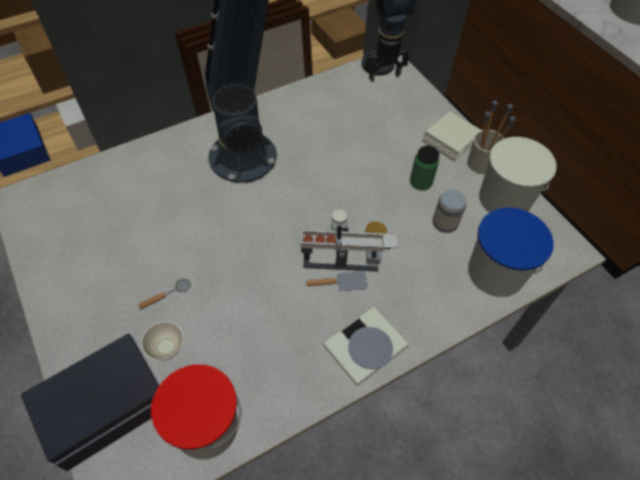

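View pics/wrist0.png

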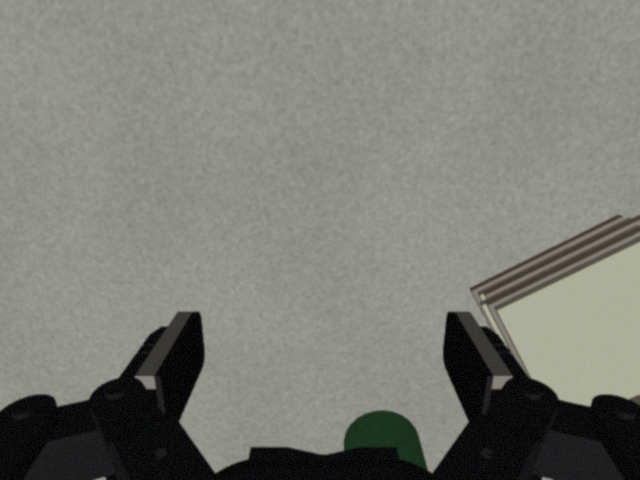

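The top view shows the trough running from about (240,195) at the lip to (335,255), with the three cakes at (302-327, 237-250). I'll zoom in to measure it.

Run:
```python
from h import *
import pickle
c=pickle.load(open('top0.pkl','rb'));im=c['color'][170:290,200:360]
cv2.imwrite('pics/topz.png',cv2.resize(im,None,fx=5,fy=5,interpolation=cv2.INTER_CUBIC))
c2=pickle.load(open('scene0.pkl','rb'));im=c2['color'][200:300,290:410]
cv2.imwrite('pics/scz.png',cv2.resize(im,None,fx=6,fy=6,interpolation=cv2.INTER_CUBIC))
# cakes red mask
for c,n in((c,'top'),(c2,'scene')):
    i=c['color'].astype(int);m=((i[...,2]-i[...,1]>60)&(i[...,2]-i[...,0]>60)).astype(np.uint8)
    k,l,st,ce=cv2.connectedComponentsWithStats(m)
    for j in range(1,k):
        if st[j,4]>15: print(n,st[j],ce[j],onz(c,ce[j],.097))
```

```text
top [ 497   52   88   84 5777] [540.31521551  93.81685996] [ 0.88154872 -0.54403532  0.097     ]
scene [ 151  364   86   85 5680] [193.37746479 406.14295775] [ 0.80979903 -0.50454612  0.097     ]
```

View pics/topz.png

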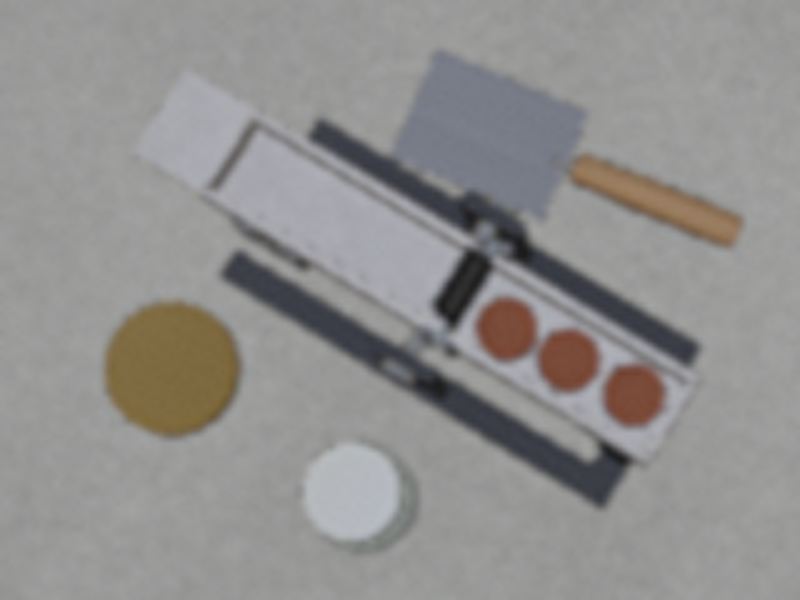

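View pics/scz.png

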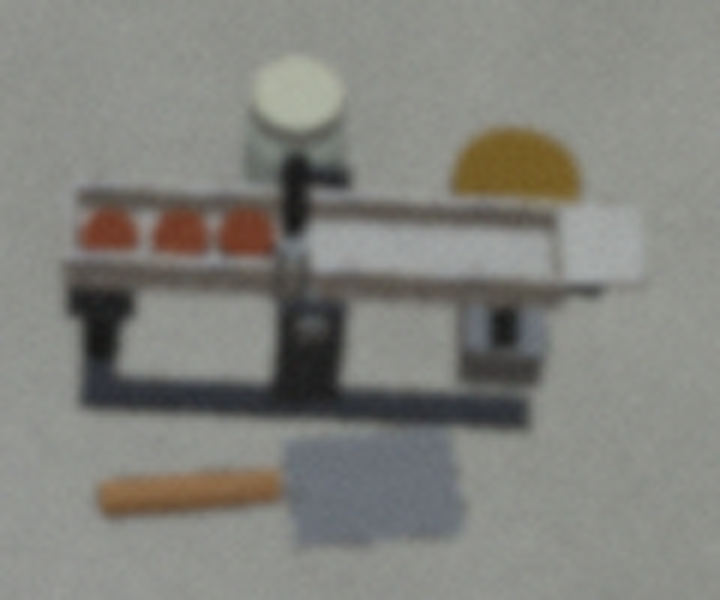

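Run:
```python
from h import *
import pickle
c=pickle.load(open('top0.pkl','rb'));s=pickle.load(open('scene0.pkl','rb'))
def T(u,v):return ((u+.5)/5+200-.5,(v+.5)/5+170-.5)
def S(u,v):return ((u+.5)/6+290-.5,(v+.5)/6+200-.5)
for n,p,z in [('c2',(506,329),.097),('c1',(568,360),.097),('c0',(634,395),.097),('lipOutA',(187,70),.107),('lipOutB',(135,148),.107),('wallA',(257,127),.107),('wallB',(215,188),.107),('grip',(463,287),.149),('farA',(697,378),.107),('farB',(643,460),.107),('jar',(353,493),.075),('lid',(172,368),.012),('knife blade',(435,50),.0),('knife blade c',(580,110),0),('stand',(610,500),.01)]:
    print(n,onz(c,T(*p),z).round(4))
print('scene')
for n,p,z in [('lipTR',(645,208),.107),('lipBR',(640,283),.107),('griptop',(297,158),.149),('lidc',(517,190),.0),('jar',(297,95),.075)]:
    print(n,onz(s,S(*p),z).round(4))
# colour masks in top
i=c['color'].astype(int)[170:290,200:360]
m=((i[...,2]-i[...,0]>35)&(i[...,2]-i[...,1]>30)).astype(np.uint8)
k,l,st,ce=cv2.connectedComponentsWithStats(m)
for j in range(1,k):
    if st[j,4]>10: q=ce[j]+[200,170];print(st[j],q,onz(c,q,.097).round(4))
m=((i.max(2)<45)).astype(np.uint8)
k,l,st,ce=cv2.connectedComponentsWithStats(m)
for j in range(1,k):
    if st[j,4]>10: q=ce[j]+[200,170];print('dark',st[j],q,onz(c,q,.149).round(4))
print(np.linalg.inv(cv2.Rodrigues(c['rvec'])[0])@-c['tvec'].ravel(),np.linalg.inv(cv2.Rodrigues(s['rvec'])[0])@-s['tvec'].ravel())
```

```text
c2 [0.5267 0.0682 0.097 ]
c1 [0.5109 0.0379 0.097 ]
c0 [0.4933 0.0058 0.097 ]
lipOutA [0.6567 0.2245 0.107 ]
lipOutB [0.6178 0.2498 0.107 ]
wallA [0.6274 0.1897 0.107 ]
wallB [0.5972 0.2101 0.107 ]
grip [0.5401 0.0858 0.149 ]
farA [ 0.5001 -0.0248  0.107 ]
farB [0.4606 0.002  0.107 ]
jar [0.4485 0.1458 0.075 ]
lid [0.5195 0.2487 0.012 ]
knife blade [0.6924 0.11   0.    ]
knife blade c [0.6581 0.0318 0.    ]
stand [0.4469 0.0184 0.01  ]
scene
lipTR [0.6205 0.2527 0.107 ]
lipBR [0.658  0.2244 0.107 ]
griptop [0.531  0.0938 0.149 ]
lidc [0.5214 0.2508 0.    ]
jar [0.4513 0.145  0.075 ]
[ 96  60  11  12 105] [300.9047619  235.27619048] [0.527  0.0679 0.097 ]
[108  66  11  12 104] [313.06730769 241.42307692] [0.5114 0.0382 0.097 ]
[121  73  11  12 108] [326.14814815 248.35185185] [0.4939 0.0064 0.097 ]
dark [100  46   6   6  14] [303.14285714 218.85714286] [0.5591 0.0599 0.149 ]
dark [88 51 10 13 45] [292.17777778 226.64444444] [0.5409 0.0858 0.149 ]
[0.37945852 0.01561157 1.22223149] [ 1.33355791 -0.45706287  1.51037336]
```

```bash
cat >> h.py <<'E'
from scipy.spatial.transform import Rotation as Ro
A=np.deg2rad(58.3)
def go(target,yawdeg=148.3):
    s=arm.state();R=Ro.from_euler('xyz',s['tcp_rot'])
    G=Ro.from_euler('xyz',[np.pi,0,np.deg2rad(yawdeg)])
    print('shift',R.inv().apply(np.array(target)-s['eef_pos']).round(4),'turn',(R.inv()*G).as_rotvec(degrees=True).round(2), 'F',s['force'].round(2),s['gripper_width'])
E
python3 -c "
from h import *
go([.5407,.0853,.231])"
```

```text
shift [-5.073e-01 -3.190e-01  2.000e-04] turn [-7.000e-02  1.000e-02  1.859e+01] F [-0.17  0.5  -0.07] 0.9966945906811767
```

```bash
python3 -m inch '[[-0.04,-0.025,0,0,0,2,1],[-0.085,-0.0535,0,0,0,4,1],[-0.13,-0.082,0,0,0,6,1],[-0.175,-0.11,0,0,0,8,1],[-0.22,-0.138,0,0,0,10,1],[-0.265,-0.167,0,0,0,12,1],[-0.31,-0.195,0,0,0,14,1],[-0.355,-0.223,0,0,0,16,1],[-0.4,-0.2515,0,0,0,18,1],[-0.445,-0.28,0,0,0,18.6,1],[-0.485,-0.305,0,0,0,18.6,1],[-0.507,-0.319,0,0,0,18.6,1],[-0.507,-0.319,0,0,0,18.6,1],[-0.507,-0.319,0,0,0,18.6,1]]' 20
python3 - <<'E'
from h import *
import pickle
c=cam('wrist');cv2.imwrite('pics/w1.png',c['color']);pickle.dump(c,open('w1.pkl','wb'))
go([.5407,.0853,.123])
E
```

```text
t: 1.9
eef_pos: [0.54, 0.0858, 0.231]
tcp_rot: [-3.141, -0.001, 2.588]
force: [-0.3, -0.0, 0.9]
gripper_width: 1.002
shift [-0.0012 -0.0002  0.1082] turn [-0.02 -0.03  0.02] F [ 0.49  0.23 -0.02] 1.0003452943217497
```

View pics/w1.png

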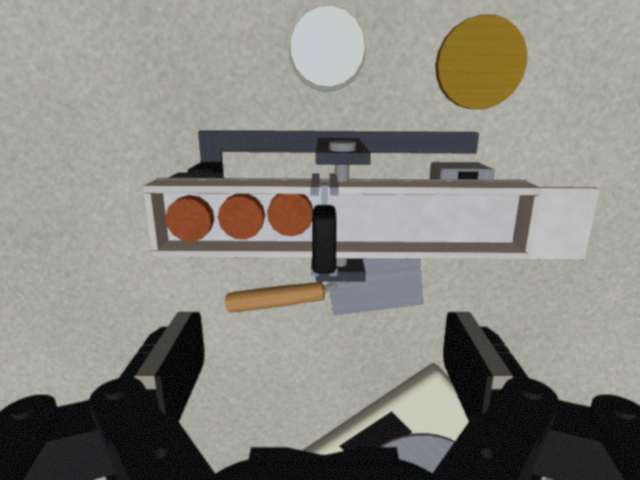

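The wrist view shows the channel level in the image: rim rows are 185 and 255, the grip block is at (324,240), and the lip spans (530-597, 187-258). I'll turn these into world positions.

Run:
```python
from h import *
import pickle
c=pickle.load(open('w1.pkl','rb'))
i=c['color'].astype(int)
m=(i.max(2)<40).astype(np.uint8)[195:280,300:350]
k,l,st,ce=cv2.connectedComponentsWithStats(m)
for j in range(1,k):
    if st[j,4]>30: print(st[j]+[300,195,0,0,0],ce[j]+[300,195])
cv2.imwrite('pics/w1z.png',cv2.resize(c['color'][150:290,280:400],None,fx=5,fy=5,interpolation=cv2.INTER_CUBIC))
for n,p,z in [('lipOutA',(597,188),.107),('lipOutB',(586,259),.107),('farA',(146,186),.107),('farB',(153,255),.107),('rimcornA',(537,187),.107),('rimcornB',(529,259),.107)]:
    print(n,onz(c,p,z).round(4))
```

```text
[ 313  206   23   67 1447] [323.65653075 239.27988943]
[339 260  11  12  59] [345.52542373 267.18644068]
lipOutA [0.613  0.2478 0.107 ]
lipOutB [0.6564 0.2241 0.107 ]
farA [0.4588 0.001  0.107 ]
farB [ 0.4987 -0.0256  0.107 ]
rimcornA [0.592  0.2152 0.107 ]
rimcornB [0.636 0.191 0.107]
```

View pics/w1z.png

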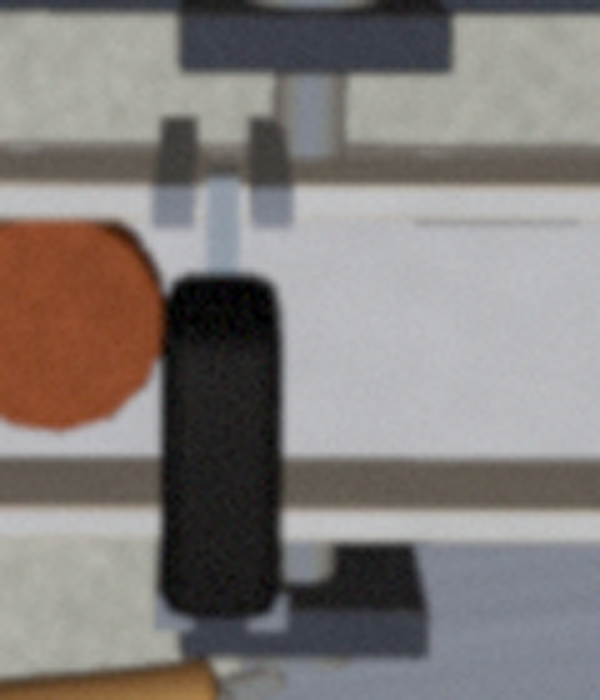

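Run:
```python
from h import *
import pickle
c=pickle.load(open('w1.pkl','rb'))
for v in (218,245,272): print(onz(c,(323.9,v),.149).round(4))
g=onz(c,(323.9,245),.149); go([g[0],g[1],.123],147.9)
```

```text
[0.5268 0.0939 0.149 ]
[0.5404 0.0854 0.149 ]
[0.5547 0.0766 0.149 ]
shift [-0.0009 -0.0003  0.1082] turn [-0.02 -0.03  0.42] F [ 0.49  0.23 -0.02] 1.0003452943217497
```

```bash
python3 -m inch '[[-0.0009,-0.0003,0.025,0,0,0.4,1],[-0.0009,-0.0003,0.055,0,0,0.4,1],[-0.0009,-0.0003,0.08,0,0,0.4,1],[-0.0009,-0.0003,0.1,0,0,0.4,0.6],[-0.0009,-0.0003,0.108,0,0,0.4,0.2],[-0.0009,-0.0003,0.108,0,0,0.4,-0.2],[-0.0009,-0.0003,0.108,0,0,0.4,-0.3],[-0.0009,-0.0003,0.108,0,0,0.4,-0.3]]' 20
python3 - <<'E'
from h import *
c=cam('wrist');cv2.imwrite('pics/w2.png',c['color'])
go([.5404,.0854,.123],147.9)
E
```

```text
t: 2.95
eef_pos: [0.5415, 0.085, 0.1241]
tcp_rot: [3.141, 0.001, 2.581]
force: [-0.4, -0.5, 0.2]
gripper_width: 0.349
shift [ 0.0011 -0.0002  0.0009] turn [ 0.03  0.05 -0.01] F [-0.52  0.33  0.37] 0.35038863215217647
```

View pics/w2.png

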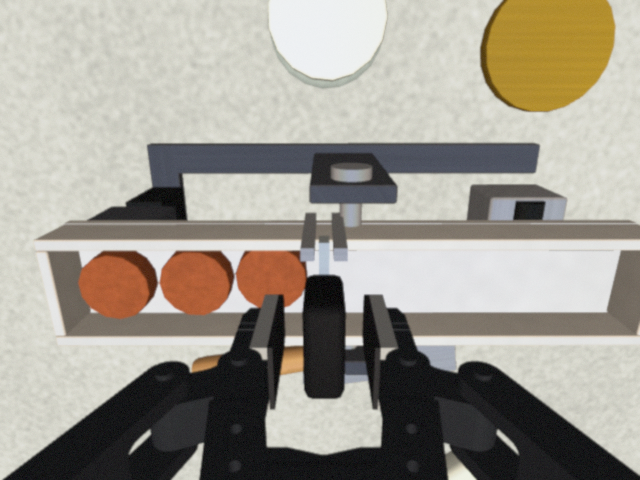

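The grip block (columns 304-344) is centred between the pads (281 and 366). Next I'll close the fingers.

```bash
python3 -m inch '[[0,0,0,0,0,0,-0.6],[0,0,0,0,0,0,-0.8],[0,0,0,0,0,0,-0.9],[0,0,0,0,0,0,-1],[0,0,0,0,0,0,-1]]' 25
```

```text
t: 3.62
eef_pos: [0.5414, 0.0851, 0.1234]
tcp_rot: [3.141, 0.0, 2.581]
force: [2.0, 2.8, 2.0]
gripper_width: 0.159
```

```bash
python3 -m inch '[[0,0,-0.004,0,0,0,-1],[0,0,-0.009,0,0,0,-1],[0,0,-0.014,0,0,0,-1],[0,0,-0.019,0,0,0,-1],[0,0,-0.024,0,0,0,-1],[0,0,-0.028,0,0,0,-1],[0,0,-0.032,0,0,0,-1],[0,0,-0.032,0,0,0,-1]]'; python3 -m inch '[[0,0,-0.002,0,0,0,-1],[0,0,-0.003,0,0,0,-1],[0,0,-0.0035,0,0,0,-1],[0,0,-0.0035,0,0,0,-1]]'
python3 - <<'E'
from h import *
c=cam('wrist');cv2.imwrite('pics/w3.png',c['color'])
c=cam('scene');cv2.imwrite('pics/s3.png',cv2.resize(c['color'][180:300,280:420],None,fx=5,fy=5,interpolation=cv2.INTER_CUBIC))
print(arm.state()['force'],arm.state()['eef_pos'])
E
```

```text
t: 4.62
eef_pos: [0.5413, 0.085, 0.1557]
tcp_rot: [3.141, 0.0, 2.581]
force: [3.1, 4.2, 1.2]
gripper_width: 0.156
t: 5.12
eef_pos: [0.5413, 0.085, 0.1574]
tcp_rot: [-3.141, -0.001, 2.581]
force: [7.7, 4.9, -12.8]
gripper_width: 0.157
[  7.26441781   4.58153425 -13.00798864] [0.54128011 0.08500202 0.15739913]
```

View pics/w3.png

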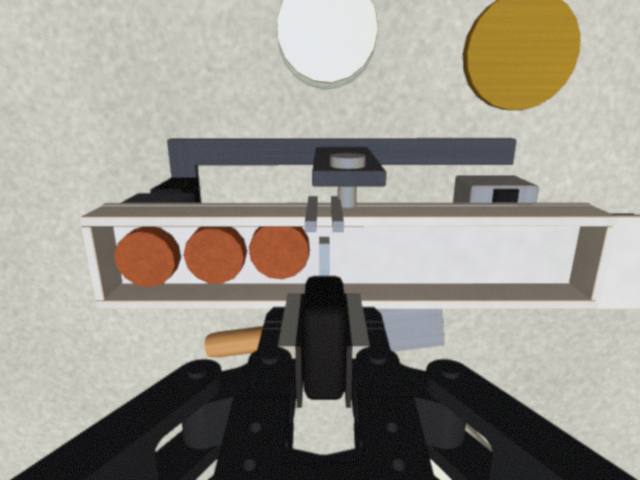

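View pics/s3.png

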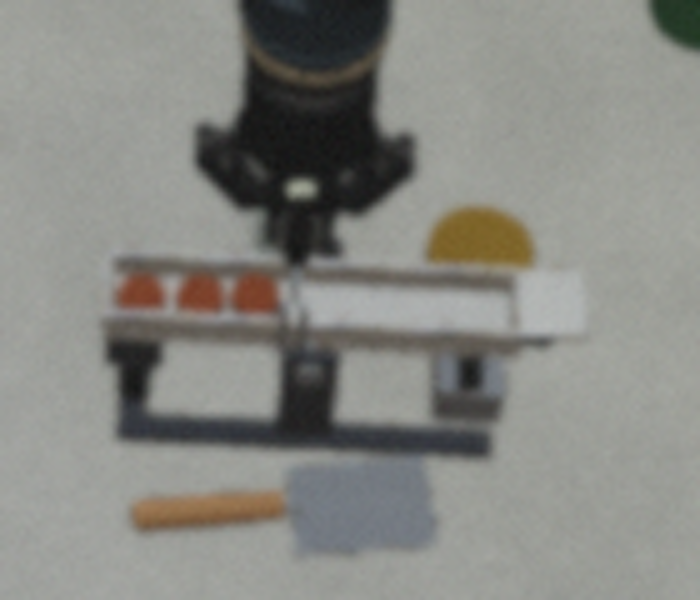

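The gate is at its stop: the pull jumped to 13 N, the rise is about 34 mm, and the trough is still level. I'll ease off half a millimetre, then release and rise.

```bash
python3 -m inch '[[0,0,0.0006,0,0,0,-1],[0,0,0.0006,0,0,0,-0.6],[0,0,0.0006,0,0,0,-0.4],[0,0,0.0006,0,0,0,-0.3],[0,0,0.0006,0,0,0,-0.3],[0,0,-0.01,0,0,0,-0.2],[0,0,-0.03,0,0,0,-0.2],[0,0,-0.05,0,0,0,-0.2],[0,0,-0.06,0,0,0,-0.2],[0,0,-0.06,0,0,0,-0.2]]'
python3 - <<'E'
from h import *
c=cam('wrist');cv2.imwrite('pics/w4.png',c['color'])
print(arm.state()['force'],arm.state()['eef_pos'])
o=np.array([.5404,.0854])+.012*np.array([np.cos(np.deg2rad(57.9)),np.sin(np.deg2rad(57.9))]);
l=o+.147*np.array([np.cos(np.deg2rad(57.9)),np.sin(np.deg2rad(57.9))]);print(o,l)
go([l[0],l[1],.205],147.9)
E
```

```text
t: 6.48
eef_pos: [0.5415, 0.0849, 0.2195]
tcp_rot: [3.141, 0.001, 2.581]
force: [0.4, 0.4, -0.3]
gripper_width: 0.4
[-0.13350568  0.4260213  -0.03364549] [0.54113953 0.08484982 0.21879475]
[0.54677678 0.09556546] [0.62489237 0.22009239]
shift [0.001  0.1591 0.0138] turn [ 0.    0.01 -0.01] F [-0.13  0.43 -0.03] 0.40250967003300303
```

View pics/w4.png

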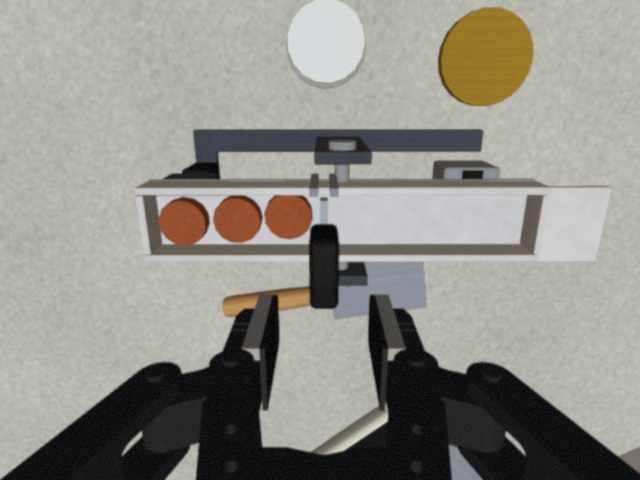

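The gate stayed up: the block has risen to (324,265), and the trough is still level. Now I'll move over the lip and shut the fingers.

```bash
python3 -m inch '[[0.001,0.03,0,0,0,0,-0.2],[0.001,0.07,0,0,0,0,-0.6],[0.001,0.11,0,0,0,0,-1],[0.001,0.145,0,0,0,0,-1],[0.001,0.159,0.02,0,0,0,-1],[0.001,0.159,0.05,0,0,0,-1],[0.001,0.159,0.08,0,0,0,-1],[0.001,0.159,0.096,0,0,0,-1],[0.001,0.159,0.1,0,0,0,-1],[0.001,0.159,0.1,0,0,0,-1]]' 40
python3 - <<'E'
from h import *
c=cam('wrist');cv2.imwrite('pics/w5.png',c['color'])
go([.6249,.2201,.107],147.9)
E
```

```text
t: 7.78
eef_pos: [0.625, 0.2199, 0.1192]
tcp_rot: [3.141, 0.0, 2.581]
force: [0.2, 0.2, -0.1]
gripper_width: 0.0
shift [ 0.0003 -0.0001  0.0127] turn [ 0.05  0.05 -0.02] F [ 0.19 -0.12  0.31] -0.0016041907697868557
```

View pics/w5.png

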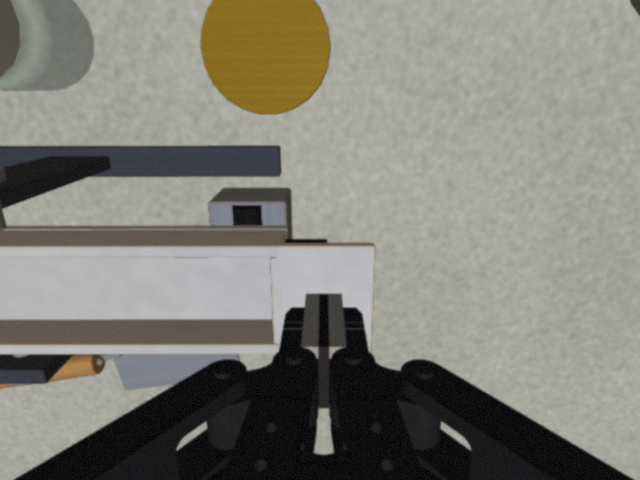

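The fingertips (column 324) are centred on the lip (columns 273-375). Going down to contact.

```bash
python3 -m inch '[[0,0,0.005,0,0,0,-1],[0,0,0.009,0,0,0,-1],[0,0,0.011,0,0,0,-1],[0,0,0.013,0,0,0,-1],[0,0,0.014,0,0,0,-1],[0,0,0.015,0,0,0,-1],[0,0,0.016,0,0,0,-1],[0,0,0.016,0,0,0,-1]]'
```

```text
t: 8.82
eef_pos: [0.6249, 0.2204, 0.1029]
tcp_rot: [3.141, 0.0, 2.581]
force: [-0.6, 2.3, 3.4]
gripper_width: -0.003
```

```bash
python3 -m inch '[[0,0,0.002,0,0,0,-1],[0,0,0.004,0,0,0,-1],[0,0,0.0065,0,0,0,-1],[0,0,0.009,0,0,0,-1],[0,0,0.0115,0,0,0,-1],[0,0,0.014,0,0,0,-1],[0,0,0.0165,0,0,0,-1],[0,0,0.019,0,0,0,-1],[0,0,0.0215,0,0,0,-1],[0,0,0.024,0,0,0,-1],[0,0,0.026,0,0,0,-1],[0,0,0.028,0,0,0,-1],[0,0,0.03,0,0,0,-1],[0,0,0.03,0,0,0,-1]]'
python3 - <<'E'
from h import *
c=cam('wrist');cv2.imwrite('pics/w6.png',c['color'])
print(arm.state()['force'],arm.state()['eef_pos'])
E
```

```text
t: 10.58
eef_pos: [0.6245, 0.2198, 0.0724]
tcp_rot: [-3.141, -0.0, 2.581]
force: [2.5, 0.5, 3.3]
gripper_width: 0.002
[ 2.73001443 -0.47229024  2.74752576] [0.62450182 0.21977841 0.07254025]
```

View pics/w6.png

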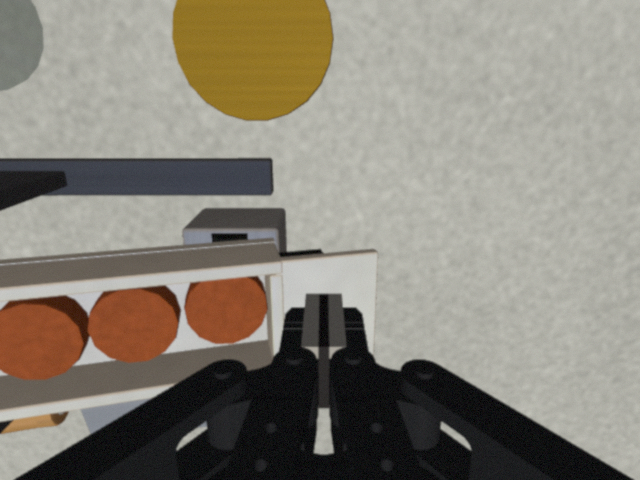

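All three cakes have slid to the catch end, at about (40,335), (135,322) and (227,305). Next I'll find the stop by feel in small steps.

```bash
python3 -m inch '[[0,0,0.001,0,0,0,-1],[0,0,0.002,0,0,0,-1],[0,0,0.002,0,0,0,-1]]';python3 -m inch '[[0,0,0.0008,0,0,0,-1],[0,0,0.0015,0,0,0,-1],[0,0,0.0015,0,0,0,-1]]'
```

```text
t: 11.0
eef_pos: [0.6245, 0.2198, 0.0706]
tcp_rot: [-3.141, -0.0, 2.581]
force: [0.6, -1.4, 2.7]
gripper_width: 0.001
t: 11.38
eef_pos: [0.6245, 0.22, 0.0691]
tcp_rot: [-3.141, -0.0, 2.581]
force: [-1.2, -1.3, 2.6]
gripper_width: -0.0
```

```bash
python3 -m inch '[[0,0,0.0008,0,0,0,-1],[0,0,0.0015,0,0,0,-1],[0,0,0.0015,0,0,0,-1]]'
```

```text
t: 11.75
eef_pos: [0.6246, 0.2201, 0.0676]
tcp_rot: [-3.141, -0.0, 2.581]
force: [-1.1, -1.3, 2.4]
gripper_width: -0.001
```

```bash
python3 -m inch '[[0,0,0.0008,0,0,0,-1],[0,0,0.0015,0,0,0,-1],[0,0,0.0015,0,0,0,-1]]'
```

```text
t: 12.12
eef_pos: [0.6247, 0.2201, 0.0662]
tcp_rot: [-3.141, -0.0, 2.581]
force: [-1.7, -0.7, 2.6]
gripper_width: -0.0
```

```bash
python3 -m inch '[[0,0,0.0008,0,0,0,-1],[0,0,0.0015,0,0,0,-1],[0,0,0.0015,0,0,0,-1]]'
```

```text
t: 12.5
eef_pos: [0.6248, 0.22, 0.0647]
tcp_rot: [-3.141, -0.0, 2.581]
force: [-1.1, -1.2, 3.5]
gripper_width: -0.001
```

Run:
```python
from h import *
c=cam('scene');cv2.imwrite('pics/s7.png',cv2.resize(c['color'][180:300,280:420],None,fx=5,fy=5,interpolation=cv2.INTER_CUBIC))
print(arm.state()['force'],arm.state()['eef_pos'])
```

```text
[-1.52608453 -0.41425946  3.53669813] [0.62476957 0.22002754 0.06472361]
```

View pics/s7.png

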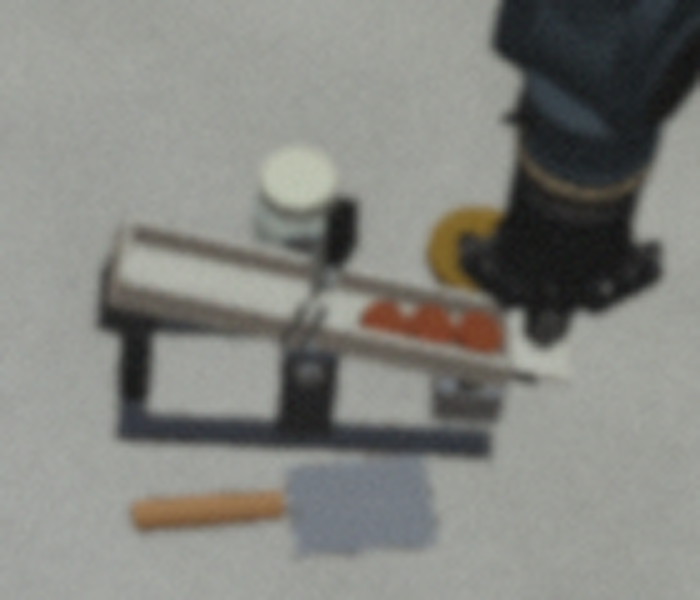

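The gate is up, the cakes are tight together at the catch end, and the trough is close to the stop block. I'll keep going in small steps.

```bash
python3 -m inch '[[0,0,0.0006,0,0,0,-1],[0,0,0.0012,0,0,0,-1],[0,0,0.0012,0,0,0,-1]]'
```

```text
t: 12.92
eef_pos: [0.6248, 0.2201, 0.0635]
tcp_rot: [-3.141, 0.0, 2.581]
force: [-0.3, -0.6, 1.9]
gripper_width: -0.001
```

```bash
python3 -m inch '[[0,0,0.0005,0,0,0,-1],[0,0,0.001,0,0,0,-1],[0,0,0.001,0,0,0,-1]]'
```

```text
t: 13.3
eef_pos: [0.6248, 0.2201, 0.0625]
tcp_rot: [-3.141, 0.0, 2.581]
force: [-0.6, -0.2, 3.2]
gripper_width: 0.004
```

```bash
python3 -m inch '[[0,0,0.0007,0,0,0,-1],[0,0,0.0014,0,0,0,-1],[0,0,0.0014,0,0,0,-1]]'
```

```text
t: 13.68
eef_pos: [0.6248, 0.22, 0.0613]
tcp_rot: [-3.142, 0.0, 2.581]
force: [-0.2, -1.2, 4.5]
gripper_width: 0.0
```

```bash
python3 -m inch '[[0,0,0.0007,0,0,0,-1],[0,0,0.0014,0,0,0,-1],[0,0,0.0014,0,0,0,-1]]'
```

```text
t: 14.05
eef_pos: [0.6248, 0.2199, 0.0605]
tcp_rot: [3.142, 0.0, 2.581]
force: [-1.9, -1.5, 9.7]
gripper_width: 0.001
```

I've found the stop: the force rose to 9.7 N. I'll press about 0.9 mm further.

```bash
python3 -m inch '[[0,0,0.0005,0,0,0,-1],[0,0,0.0009,0,0,0,-1],[0,0,0.0009,0,0,0,-1]]'
```

```text
t: 14.42
eef_pos: [0.6248, 0.2199, 0.06]
tcp_rot: [3.141, 0.001, 2.581]
force: [-3.7, -3.1, 14.0]
gripper_width: -0.001
```

```bash
python3 -m inch '[[0,0,0,0,0,0,-1],[0,0,0,0,0,0,-1],[0,0,0,0,0,0,-1],[0,0,0,0,0,0,-1]]'; python3 -m inch '[[0,0,0,0,0,0,-1],[0,0,0,0,0,0,-1],[0,0,0,0,0,0,-1],[0,0,0,0,0,0,-1],[0,0,0,0,0,0,-1],[0,0,0,0,0,0,-1]]'
python3 - <<'E'
from h import *
c=cam('wrist');cv2.imwrite('pics/w8.png',c['color'])
print(arm.state()['force'],arm.state()['eef_pos'])
E
```

```text
t: 14.92
eef_pos: [0.6248, 0.2198, 0.06]
tcp_rot: [3.141, 0.001, 2.581]
force: [-2.6, -2.2, 13.5]
gripper_width: -0.001
t: 15.68
eef_pos: [0.6248, 0.2198, 0.06]
tcp_rot: [3.141, 0.001, 2.581]
force: [-3.7, -3.5, 12.4]
gripper_width: -0.001
[-3.80225515 -2.15314213 12.73918856] [0.62478555 0.21988169 0.06005259]
```

View pics/w8.png

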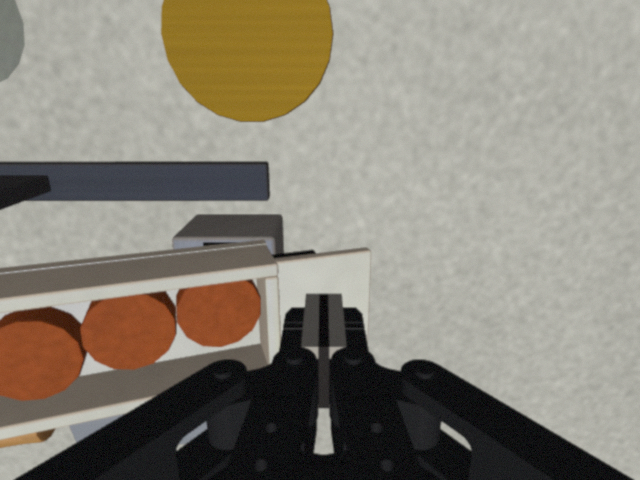

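The lip was held at about 13 N for well over a second, with the cakes together. Next is the slow return.

```bash
python3 -m inch '[[0,0,-0.001,0,0,0,-1],[0,0,-0.002,0,0,0,-1],[0,0,-0.0035,0,0,0,-1],[0,0,-0.005,0,0,0,-1],[0,0,-0.007,0,0,0,-1],[0,0,-0.009,0,0,0,-1],[0,0,-0.011,0,0,0,-1],[0,0,-0.013,0,0,0,-1],[0,0,-0.015,0,0,0,-1],[0,0,-0.017,0,0,0,-1],[0,0,-0.019,0,0,0,-1],[0,0,-0.021,0,0,0,-1],[0,0,-0.023,0,0,0,-1],[0,0,-0.025,0,0,0,-1],[0,0,-0.027,0,0,0,-1],[0,0,-0.029,0,0,0,-1],[0,0,-0.031,0,0,0,-1],[0,0,-0.033,0,0,0,-1],[0,0,-0.035,0,0,0,-1],[0,0,-0.035,0,0,0,-1]]'
```

```text
t: 18.23
eef_pos: [0.6247, 0.2199, 0.0941]
tcp_rot: [-3.141, 0.0, 2.581]
force: [1.2, 1.0, 3.0]
gripper_width: -0.004
```

```bash
python3 -m inch '[[0,0,-0.001,0,0,0,-1],[0,0,-0.002,0,0,0,-1],[0,0,-0.003,0,0,0,-1],[0,0,-0.004,0,0,0,-1],[0,0,-0.005,0,0,0,-1],[0,0,-0.006,0,0,0,-1],[0,0,-0.007,0,0,0,-1],[0,0,-0.0078,0,0,0,-1],[0,0,-0.0086,0,0,0,-1],[0,0,-0.0094,0,0,0,-1],[0,0,-0.01,0,0,0,-1],[0,0,-0.0105,0,0,0,-1],[0,0,-0.011,0,0,0,-1],[0,0,-0.0115,0,0,0,-1],[0,0,-0.012,0,0,0,-1],[0,0,-0.0125,0,0,0,-1],[0,0,-0.013,0,0,0,-1],[0,0,-0.0135,0,0,0,-1],[0,0,-0.014,0,0,0,-1]]'
```

```text
t: 20.6
eef_pos: [0.6249, 0.2203, 0.1078]
tcp_rot: [3.141, -0.0, 2.581]
force: [0.5, 0.6, 0.2]
gripper_width: 0.001
```

```bash
python3 -m inch '[[0,0,-0.001,0,0,0,-1],[0,0,-0.003,0,0,0,-1],[0,0,-0.01,0,0,0,-1],[0,0,-0.03,0,0,0,-1],[0,0,-0.06,0,0,0,-1],[0,0,-0.1,0,0,0,-1],[0,0,-0.12,0,0,0,-1],[0,0,-0.12,0,0,0,-1],[0,0,-0.12,0,0,0,-1]]'
python3 - <<'E'
from h import *
c=cam('wrist');cv2.imwrite('pics/w9.png',c['color'])
c=cam('scene');cv2.imwrite('pics/s9.png',cv2.resize(c['color'][180:300,280:420],None,fx=5,fy=5,interpolation=cv2.INTER_CUBIC))
E
```

```text
t: 21.72
eef_pos: [0.6244, 0.22, 0.227]
tcp_rot: [-3.141, -0.001, 2.581]
force: [-0.2, -0.6, -0.4]
gripper_width: 0.002
```

View pics/w9.png

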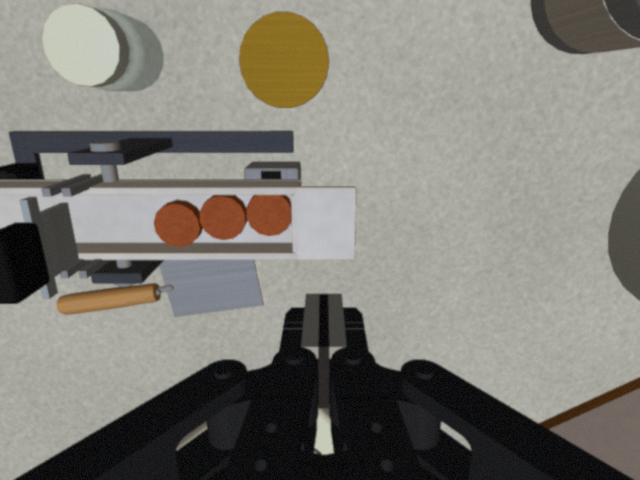

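View pics/s9.png

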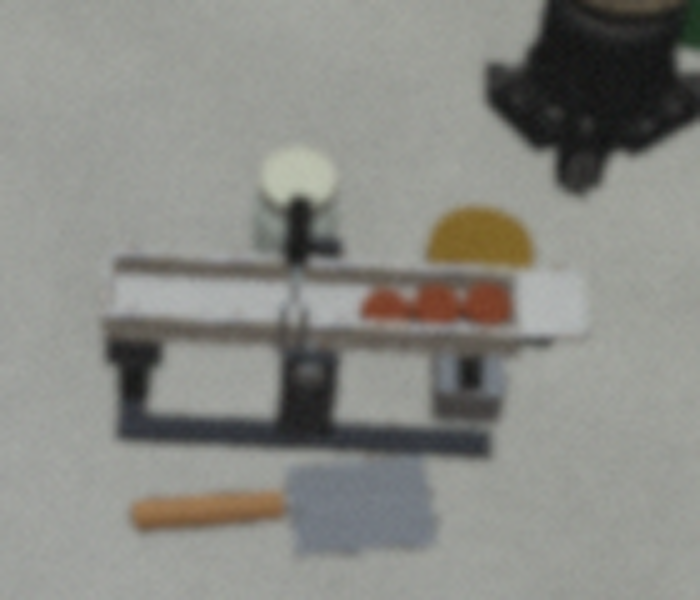

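The trough is level, the gate is up, the cakes lie flat and touching at the catch end, and the bystanders haven't moved. I'm handing it in.

```bash
python3 -c "
from workcell import arm
print(arm.state()['qd'].round(3),arm.sign_off())"
```

```text
the job is handed in; nothing more can be done
[-0.     0.001  0.004  0.003  0.001 -0.   ] None
```

The job is done and handed in at about 22 s; `sign_off` gives no verdict.

- **Gate:** I pulled it up to its stop, which I felt as a jump to about 13 N after roughly 34 mm of rise. The trough stayed level throughout, and the gate stayed up after release.
- **Press:** With shut fingertips I pressed the lip down, and all three cakes slid to the catch end. I found the stop by feel at a lip height of about 60 mm, which I estimate at about 0.32 rad. I held it there for over a second; the readings were 12–15 N, and no reading in the whole press was above 15 N. The force was only read at the end of each move, so the values in between are not recorded.
- **Return:** The lip came back up under the finger over about 5 s, and then the arm moved clear.
- **Last checks:** The final wrist and scene pictures show:
  - the trough level and the gate up;
  - the three cakes flat and touching in a row at the catch end;
  - the jar, brass lid and putty knife beside the trough where they started.

The final cake positions and the trough's tilt were judged by eye from those pictures, not measured. The bystanders farther away were not pictured again at the end, but the arm's path stayed clear of them. None of the checks failed or disagreed.

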